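Lock the button sample chest with its hanging pin

ROBOT

A 6-joint arm with a two-finger parallel gripper is mounted at the origin on the work surface. World frame = base frame: x ahead of the robot, y to its left, z up, the work surface at z = 0. Lengths are in m, angles in rad, forces in N, time in s.
With the tool pointing down it reaches from about 0.3 to 0.875 m from the base axis. Payload 6.4 kg.
Tool frame: the origin (TCP) lies midway between the tips of the shut fingers; the grasp point (between the pads) lies 19 mm behind it (ctrl.pinch_z is the distance from the TCP to the grasp point, in m); z points along the fingers, y is the line along which they close (so a half turn about z gives the same grasp; the last joint's range is limited). The gripper opens to 85 mm and grips with 20 to 120 N. Pads are 22 mm wide; open, the fingers measure 114 mm over their backs; the gripper's body (76 mm by 85 mm) begins 54 mm behind the grasp point. The pads swing forward as they close: fully open they stand 13 mm farther back than shut.
Start: joints at [1.133, 0.181, 1.607, -0, 1.354, -0.206], TCP at [0.132, 0.56, 0.231] pointing down, gripper open.
Joint ranges: [-2.99, 2.99], [-0.89, 2.07], [0.3, 2.58], [-1.14, 4.28], [0, 2.63], [-3.12, 3.12]. Speed limits (rad/s): [2.57, 2.57, 3.01, 3.14, 3.14, 3.14].

INTERFACE

Orientations are given as a unit quaternion [w, x, y, z].
In Python, from bench import ctrl gives the robot as it stands.
- The arm moves only by the tool apply_moves, never from a script. Its argument "moves" is a list of rows, each an object with "jaw": the opening, from 0 (shut) to 1 (fully open); "offset": the shift along the tool's x, y, z in mm, a list of three; "rot": the turn, a rotation vector about the tool's x, y, z in degrees, a list of three. In form: [{"jaw": jaw, "offset": [dx, dy, dz], "rot": [ax, ay, az]}, ...]. A call has exactly 5 rows; each row shifts and turns the commanded pose from where the row before left it, along the tool's axes as they then stand; what a row does not reach is not made up. A row lasts 1/8 s, in which the tool goes at most 62.5 mm and 10.7 degrees, less where a joint would pass 70% of its speed; a pose out of reach is approached as far as the arm can. A call is refused whole if a number of a shift passes 62.5 or a number of a turn 10.7, either way. A call with a gripper value outside its range is refused whole. The fingers move at their own pace and stop on an object; the grip force is fixed at half the most. Time passes only in rows, so rows that do not move let the fingers close, or fill a call up. It gives the time, the measured TCP pose, the force, the opening and the grip force at its end, in the units of the state.
- ctrl.get_obs(): the state, without advancing time (a new reading comes with each control period).
- ctrl.camera(name): name is "scene" or "top" or "wrist"; returns (picture, depth): 480x640x3 uint8, red, green, blue; 480x640 float32, m along the optical axis (not along the pixel's ray), 0 where there is no reading.
- ctrl.camera_params(name): a dict with "K" (3x3 intrinsics, pixels), "dist" ([k1, k2, p1, p2, k3] as OpenCV has them; the pictures are not rectified), "cam_to_world" (4x4, takes a point from camera to world coordinates); the wrist camera has in their place "mount" (4x4, takes a point from camera to tool coordinates, whose origin is the TCP and whose axes are the flange's). Camera axes: x right, y down, z forward; pixel columns grow to the right and rows downward; lengths in m; the calibration is good to about 2 mm. A picture is of the moment at which its call begins: read the wrist's pose just before it. camera_params takes no time and is no camera call.
- ctrl.hand_in(): hands the job in; it is judged then, once.
Trained networks look in the newest picture that a camera, given by its name, has taken for a name from the list of things; names that differ only in an ending like _2 or _b are one class to them, and where a whole thing is asked for, a point or a joint stands for the part that bears it (a point fixed in the world has none). Each returns a list of dicts, best first, with "score" (0 to 1); they miss things now and then, are a little off and sometimes report something else, mostly with a low value. They report only what shows in the picture. A call takes as long as a camera call. They do not tell look-alikes from the thing itself.
- ctrl.outline_of(camera, target): "region" (480x640 bool, what is visible of it) and "position" ([column, row] in pixels, amid what is visible of it).
The state is a dict: "time_s": time; "q": joint angles; "dq": joint speeds; "joint_efforts": joint torques, N m; "eef_pos": TCP position; "eef_rot": TCP orientation; "wrist_force": force on the tool from outside, world axes, zero at the start; "torque": the same for the moment, N m; "opening": opening from 0.0 (shut) to 1.0 (fully open); "grasp_force": force on a finger pad.
Only numpy, scipy, OpenCV 4.12 (cv2) and the standard library are available. Lean on these libraries where they do the work, as an engineer would, in place of code of your own. Each camera call takes 0.05 s, during which the arm holds its last target. There are 200 camera calls.

TASK

Lock the sample chest: push the steel hasp over until it lies closed on the chest's front, over the brass staple eye. Then take the T-shaped locking pin by the two ends of its cross-bar, lift it well clear and level with a firm grip, ease the grip so that it swings down between the fingers and hangs straight, point-down, nip it tight again in the air, and lower it through the eye until the cross-bar rests on it. Let go, and leave the calculator, button dish and jar where they are.

Things in the scene. Friction and masses are not known exactly. Their poses are not given: they have to be found in the camera images.
- chest: dark wooden sample chest with brass corners, fixed to the desk, 180 deep (x) x 200 wide (y) x 160 high mm. Origin at the centre of its underside; its own -x face is the front, which faces away from the robot (to the customer's side of the desk), z up; yaw pi, give or take 0.3 rad.
- eye (a point): centre of the top face of the brass staple eye: a level ring on the chest's front, hole 22 mm across, 30 mm outside diameter, 6 mm thick; its centre stands 30 mm out from the front face, 120 mm above the desk. Axes as the chest's (-x out of the front, z up). A 14 mm wide neck joins it to the chest.
- hasp_hinge (a point): middle of the hasp's hinge axis, 6 mm out from the front face and 165 mm above the desk; axes as the chest's, the hinge axis is y. The hinge barrel has radius 3 mm; a leaf on the lid behind it reaches 164 mm above the desk.
- hasp (a joint): hasp angle: steel plate 64 wide, 78 long, 3 mm thick, 80 g, on a stiff hinge that stays where left (0.035 N m of friction). 0 = closed, flat along the chest's front, eye through its slot; pi/2 = level, out from the front; pi = straight up; starts leaning back over the lid at 3.4 to 3.8. Slot 36 mm wide, 39 to 66 mm from the hinge (a closed fingertip can slip in); solid elsewhere.
- hasp_end (a point): middle of the hasp's free edge, 78 mm from the hinge axis.
- pin: T-shaped locking pin, about 150 g: steel shank 11 x 11 mm with a tapered point; brass cross-bar of diameter 16 mm, 34 mm long, with a steel stub of diameter 9 mm at each end, 44 mm over the stubs' flat ends. Origin at the cross-bar's centre, x along the shank to the point, y along the cross-bar. Starts level, cross-bar 27.5 mm above the desk, overhanging the rest's end.
- pin_tip (a point): the pin's point, 108 mm from the cross-bar's centre; the pin balances about 40 mm from the cross-bar. Pinched on the stubs' flat ends, the pin turns about the cross-bar when the grip is weak (10 N down to 3 N), holds when it is firm (30 N), and at a light grip may stop short of hanging straight; a small shake helps.
- pin_rest: pale wooden block with a groove, fixed to the desk, 70 x 40 mm, 22 mm high in the groove and 26 mm at the two lips beside it; origin at the centre of its underside. The pin's shank lies in the groove, pointing towards the robot; the cross-bar is 60 mm from the block's centre, off its -x end (away from the robot). Left or right of the chest.
- calculator: black desk calculator, 120 x 155 x 25 mm, origin at the centre of its underside; bystander, lies on the side where the pin is not.
- button_dish: small white dish with buttons, 84 mm across, 18 mm high, origin at the centre of its underside; bystander, beyond the chest's front, left or right.
- button_jar: amber jar with a brass cap, 64 mm across, 100 mm high, origin at the centre of its underside; bystander, beyond the chest's front, left or right.
Mind the look-alikes: they are no part of the job. What is meant by the pin_rest is not purple, and is the larger of those in its own colour.

How it is judged:
By the outcome, as a careful person would: the job done as asked, in the order asked, and still so for the second after the job is handed in, with the robot touching nothing.
It also fails if it takes over 72 s, if anything falls off the work surface, if the arm or the gripper's body presses on something with over 40 N, if the wrist force passes 120 N, or if a joint passes its speed limit or range.

## Working session

There is one attempt and no reset: what is moved stays moved. The work goes in short steps, Python scripts to look and compute and a tool call to move; the robot and the scene stay as the last step left them, time stands still between calls to the robot, and variables do not carry over. Pictures are saved under pics/ and viewed, at most 10 in all, crops included, and the job is handed in when it is done.

Besides the shell and the picture viewer there is one more tool, called as name(argument=value, ...), one argument or row to a line, values as JSON. apply_moves: Moves the arm, as the interface text tells. Its arguments: {"type":"object","properties":{"moves":{"type":"array"}},"required":["moves"]}

```bash
mkdir -p pics; ls; cat > h.py <<'E'
import numpy as np, cv2
from bench import ctrl
from scipy.spatial.transform import Rotation as R
def T(cam,obs=None):
    p=ctrl.camera_params(cam)
    if 'cam_to_world' in p: M=np.array(p['cam_to_world'])
    else:
        o=obs or ctrl.get_obs(); q=o['eef_rot']; W=np.eye(4)
        W[:3,:3]=R.from_quat([q[1],q[2],q[3],q[0]]).as_matrix(); W[:3,3]=o['eef_pos']; M=W@np.array(p['mount'])
    return np.array(p['K']),np.array(p['dist']),M
def cloud(cam,d,obs=None):
    K,D,M=T(cam,obs)
    v,u=np.mgrid[0:480,0:640]
    n=cv2.undistortPoints(np.stack([u,v],-1).reshape(-1,1,2).astype(np.float64),K,D).reshape(480,640,2)
    P=np.concatenate([n*d[...,None],d[...,None]],-1)
    W=P@M[:3,:3].T+M[:3,3]; W[d<=0]=np.nan
    return W
def save(n,im): cv2.imwrite('pics/'+n,im[...,::-1])
E
python3 - <<'E'
from h import *
for c in ['scene','top']:
    im,d=ctrl.camera(c); save(c+'0.png',im); W=cloud(c,d); np.savez('/tmp/'+c,im=im,d=d,W=W)
    print(c,T(c)[2][:3,3].round(2))
    for t in ['chest','eye','hasp','pin','pin_rest','calculator','button_dish','button_jar','hasp_end','hasp_hinge','pin_tip']:
        try:
            for r in ctrl.outline_of(c,t)[:4]:
                P=W[r['region']]; print(t,round(r['score'],2),np.round(r['position']),r['region'].sum(),np.nanmedian(P,0).round(3),np.nanmax(P[:,2]).round(3))
        except Exception as e: print(t,e)
E
```

```text
pics
scene [1.01 0.82 0.75]
chest 0.77 [368. 249.] 10462 [0.483 0.078 0.129] 0.239
eye 0.64 [344. 216.] 703 [0.512 0.046 0.197] 0.239
eye 0.59 [369. 245.] 10627 [0.482 0.077 0.128] 0.239
hasp 0.79 [346. 217.] 761 [0.512 0.044 0.196] 0.239
pin 0.73 [384. 354.] 541 [0.571 0.279 0.032] 0.038
pin_rest 0.72 [451. 361.] 397 [0.457 0.344 0.016] 0.022
pin_rest 0.66 [398. 362.] 542 [0.556 0.298 0.02 ] 0.029
calculator 0.8 [276. 223.] 1486 [ 0.533 -0.274  0.023] 0.03
button_dish 0.64 [289. 336.] 1015 [0.687 0.123 0.009] 0.022
button_jar 0.86 [250. 255.] 1146 [ 0.673 -0.113  0.067] 0.104
hasp_end 0.81 [344. 215.] 664 [0.513 0.045 0.197] 0.238
hasp_hinge 0.77 [369. 248.] 10382 [0.483 0.078 0.13 ] 0.239
hasp_hinge 0.54 [291. 336.] 1042 [0.687 0.123 0.009] 0.022
pin_tip 0.91 [381. 352.] 513 [0.571 0.279 0.032] 0.038
top [0.42 0.02 1.52]
chest 0.97 [331. 291.] 7094 [0.432 0.025 0.161] 0.244
eye 0.93 [329. 291.] 6973 [0.432 0.025 0.161] 0.244
hasp 0.77 [323. 256.] 248 [0.51  0.042 0.203] 0.243
pin 0.77 [233. 236.] 244 [0.575 0.272 0.034] 0.044
pin 0.58 [290. 190.] 775 [0.691 0.126 0.009] 0.025
pin_rest 0.7 [232. 248.] 270 [0.55  0.275 0.025] 0.034
pin_rest 0.54 [208. 288.] 222 [0.452 0.338 0.016] 0.028
calculator 0.97 [460. 257.] 2960 [ 0.526 -0.297  0.023] 0.035
button_dish 0.56 [291. 190.] 789 [0.69  0.126 0.009] 0.025
button_jar 0.7 [394. 198.] 653 [ 0.657 -0.132  0.098] 0.11
hasp_end 0.51 [324. 254.] 311 [0.51  0.041 0.199] 0.244
hasp_hinge 0.93 [334. 290.] 7209 [0.432 0.025 0.161] 0.244
pin_tip 0.54 [231. 236.] 255 [0.573 0.272 0.033] 0.044
pin_tip 0.32 [332. 292.] 7104 [0.432 0.025 0.161] 0.244
```

```bash
python3 - <<'E'
from h import *
s=np.load('/tmp/scene.npz'); t=np.load('/tmp/top.npz')
a=cv2.resize(s['im'][180:400,230:490],(800,600),interpolation=cv2.INTER_CUBIC) 
save('crop_s.png',cv2.resize(s['im'][185:395,220:500],(800,600),interpolation=cv2.INTER_CUBIC))
save('crop_t.png',cv2.resize(t['im'][170:350,190:430],(800,600),interpolation=cv2.INTER_CUBIC))
W=t['W']
# chest top: points z 0.15-0.17
for n,lo,hi in [('chest',.150,.172)]:
    m=(W[...,2]>lo)&(W[...,2]<hi)&(abs(W[...,1])<.2); 
    n_,l,st,c=cv2.connectedComponentsWithStats(m.astype(np.uint8)); k=1+np.argmax(st[1:,4]); P=W[l==k][:,:2]
    print(cv2.minAreaRect((P*1000).astype(np.float32)))
E
```

```text
((430.0052185058594, 22.493507385253906), (181.97683715820312, 201.5726318359375), 12.79847526550293)
```

View pics/crop_s.png

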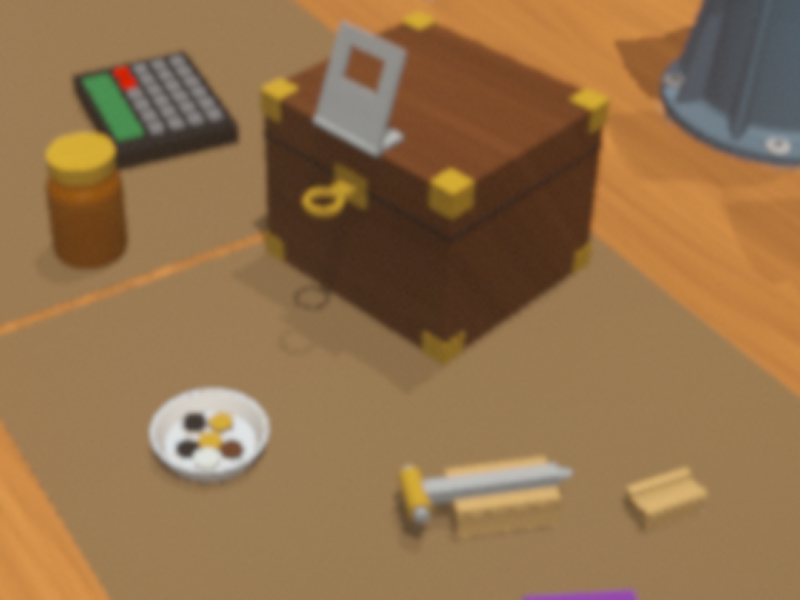

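View pics/crop_t.png

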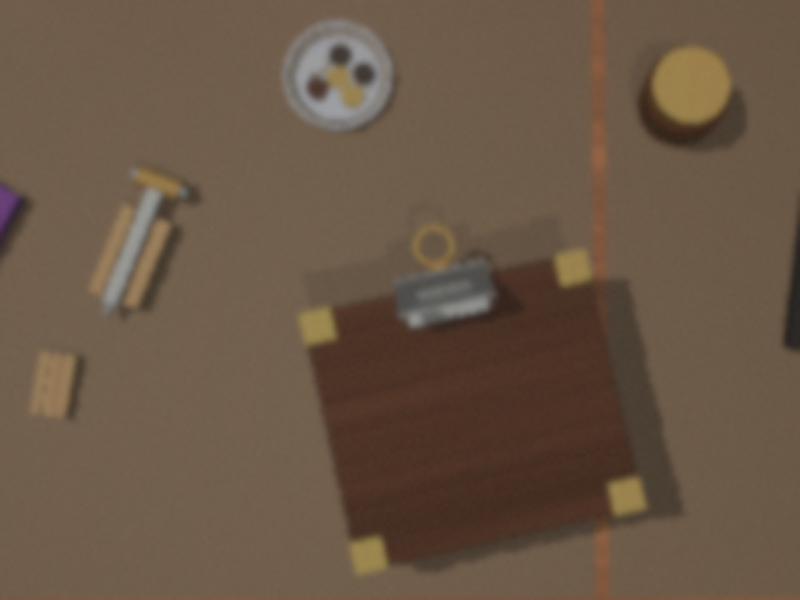

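The large pale block at scene (398,362) holds the pin, so it is the pin_rest. The small pale block at (451,361) and the purple one at about (430,393) are look-alikes. In the crops, the hasp leans back over the lid and the eye is at about top pixel (320,243). The dish and jar are beyond the chest's front.

```bash
cat >> h.py <<'E'
a0=np.radians(12.8); N=np.array([np.cos(a0),np.sin(a0),0]); L=np.array([-np.sin(a0),np.cos(a0),0])
def rot(o): q=o['eef_rot']; return R.from_quat([q[1],q[2],q[3],q[0]])
def plan(p,ydir,tilt=None,o=None):
    "total offset in current tool axes(mm) and rotvec(deg) to reach tool-down pose with tool y along +-ydir"
    o=o or ctrl.get_obs(); r=rot(o); best=None
    for s in (1,-1):
        y=np.array(ydir)*s/np.linalg.norm(ydir); z=np.array([0,0,-1.]); M=np.stack([np.cross(y,z),y,z],1)
        rv=(r.inv()*R.from_matrix(M)).as_rotvec(degrees=True)
        if best is None or np.linalg.norm(rv)<np.linalg.norm(best): best=rv
    off=r.inv().apply(np.array(p)-o['eef_pos'])*1000
    print('now',np.round(o['eef_pos'],4),'tool y',r.as_matrix()[:,1].round(3),'off0',off.round(1),'rot',best.round(1),
      'off after rot',(R.from_rotvec(best,degrees=True).inv().apply(off)).round(1))
E
python3 - <<'E'
from h import *
t=np.load('/tmp/top.npz'); s=np.load('/tmp/scene.npz')
K,D,M=T('top')
c=np.array([.430,.0225,0])
def px(p,cam):
    K,D,M=T(cam); Mi=np.linalg.inv(M); q=Mi[:3,:3]@p+Mi[:3,3]
    return cv2.projectPoints(q[None],np.zeros(3),np.zeros(3),K,D)[0].ravel().round(1)
eye=c+.12*N+[0,0,.12]; hin=c+.096*N+[0,0,.165]
print('eye',eye,px(eye,'top'),px(eye,'scene'),'hinge',hin)
# hasp points
for n,S in (('top',t),('scene',s)):
    W=S['W']; m=(W[...,2]>.18)&(np.linalg.norm(W[...,:2]-hin[:2],axis=-1)<.1); P=W[m]-hin
    A=np.stack([P@N,P@L,P[:,2]],1); print(n,len(A),A.min(0).round(3),A.max(0).round(3)); f=np.polyfit(A[:,2],A[:,0],1); print('slope deg',np.degrees(np.arctan(f[0])),f)
# pin: points above .03 near
W=t['W']; m=(W[...,2]>.028)&(np.linalg.norm(W[...,:2]-[.57,.275],axis=-1)<.1); P=W[m][:,:2]*1000
im=t['im'][m].astype(int); b=(im[:,0]-im[:,2])>50
print(cv2.minAreaRect(P.astype(np.float32)), len(P),'brass',b.sum(),P[b].mean(0) if b.any() else 0)
plan(hin-.07*N+[0,0,.10],L); o=ctrl.get_obs(); print(o['wrist_force'],ctrl.pinch_z,o['opening'])
E
```

```text
eye [0.54701792 0.04908582 0.12      ] [319.8 243.5] [332.1 253.7] hinge [0.52361434 0.04376866 0.165     ]
top 239 [-0.029 -0.032  0.015] [-0.003  0.032  0.079]
slope deg -20.91312615476403 [-0.38212539  0.00184838]
scene 583 [-0.029 -0.03   0.015] [-0.001  0.036  0.074]
slope deg -20.159763469595763 [-0.36713124  0.00145981]
((556.908447265625, 297.9664611816406), (103.557861328125, 130.2429962158203), 10.703027725219727) 335 brass 110 [577.23182168 269.91557835]
now [0.1321 0.5596 0.2313] tool y [0.23  0.973 0.   ] off0 [-436.7 -442.9  -33.7] rot [  0.   -0.  -26.1] off after rot [-197.5 -589.8  -33.7]
[-0.06456951  1.41245782 -0.26021233] 0.0187 1.0050156541056732
```

apply_moves(
  moves=[
    {"jaw": 0.55,"offset": [0,0,-7],"rot": [0,0,-8.7]},
    {"jaw": 0.55,"offset": [0,0,-10],"rot": [0,0,-8.7]},
    {"jaw": 0.55,"offset": [0,0,-10],"rot": [0,0,-8.7]},
    {"jaw": 0.55,"offset": [-15,-45,-7],"rot": [0,0,0]},
    {"jaw": 0.55,"offset": [-15,-45,0],"rot": [0,0,0]},
  ],
)

```text
time_s: 1.82
eef_pos: [0.1818, 0.4781, 0.2659]
eef_rot: [0.001, -0.112, 0.994, 0.0]
wrist_force: [0.6, -0.0, 0.1]
opening: 0.552
grasp_force: 0.0
```

apply_moves(
  moves=[
    {"jaw": 0.55,"offset": [-15,-45,0],"rot": [0,0,0]},
    {"jaw": 0.55,"offset": [-15,-45,0],"rot": [0,0,0]},
    {"jaw": 0.55,"offset": [-15,-45,0],"rot": [0,0,0]},
    {"jaw": 0.55,"offset": [-15,-45,0],"rot": [0,0,0]},
    {"jaw": 0.55,"offset": [-15,-45,0],"rot": [0,0,0]},
  ],
)

```text
time_s: 2.45
eef_pos: [0.305, 0.2745, 0.2656]
eef_rot: [0.0, -0.112, 0.994, 0.0]
wrist_force: [1.6, 0.4, -0.3]
opening: 0.551
grasp_force: 0.0
```

apply_moves(
  moves=[
    {"jaw": 0.55,"offset": [-15,-45,0],"rot": [0,0,0]},
    {"jaw": 0.55,"offset": [-15,-45,0],"rot": [0,0,0]},
    {"jaw": 0.55,"offset": [-15,-45,0],"rot": [0,0,0]},
    {"jaw": 0.55,"offset": [-15,-45,0],"rot": [0,0,0]},
    {"jaw": 0.55,"offset": [0,0,0],"rot": [0,0,0]},
  ],
)

```text
time_s: 3.08
eef_pos: [0.4041, 0.1112, 0.2654]
eef_rot: [0.0, -0.109, 0.994, -0.0]
wrist_force: [0.1, 0.3, -0.7]
opening: 0.553
grasp_force: 0.0
```

```bash
python3 - <<'E'
from h import *
c=np.array([.430,.0225,0]); hin=c+.096*N+[0,0,.165]
o=ctrl.get_obs(); im,d=ctrl.camera('wrist'); save('w1.png',im); W=cloud('wrist',d,o); np.savez('/tmp/w1',im=im,W=W)
print(o['opening'],o['wrist_force'],o['q'])
for t in ['chest','hasp','eye']:
    for r in ctrl.outline_of('wrist',t)[:2]:
        P=W[r['region']]; P=P[~np.isnan(P[:,0])]-hin; A=np.stack([P@N,P@L,P[:,2]],1); print(t,r['score'],r['position'],np.percentile(A,[1,50,99],axis=0).round(3))
plan(hin-.075*N+[0,0,.033],L)
E
```

```text
0.5526141537231306 [ 0.09277979  0.34218285 -0.73219606] [-1.59729882e-02 -2.19329842e-01  1.93071952e+00 -5.58265661e-04
  1.42972404e+00 -1.80546781e+00]
chest 0.81 [195.5, 222.1] [[-0.185 -0.095 -0.006]
 [-0.112  0.001 -0.004]
 [-0.008  0.1    0.   ]]
hasp 0.49 [184.8, 355.3] [[-0.07  -0.021  0.003]
 [-0.003 -0.016  0.007]
 [-0.001  0.026  0.096]]
eye 0.94 [192.2, 222.3] [[-0.185 -0.096 -0.006]
 [-0.113  0.001 -0.004]
 [-0.008  0.1    0.   ]]
now [0.4023 0.1144 0.2653] tool y [-0.223  0.975  0.   ] off0 [-27.6 -95.8  67.2] rot [ 0.  -0.   0.1] off after rot [-27.7 -95.8  67.3]
```

View pics/w1.png

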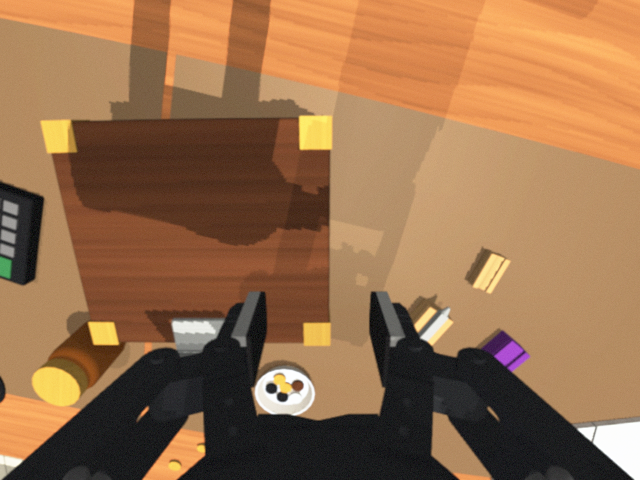

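The wrist view shows the chest edges square to the picture, so the yaw is right. The hasp sits at about (200,335). I'll go behind it at half height.

apply_moves(
  moves=[
    {"jaw": 0.55,"offset": [-9,-32,0],"rot": [0,0,0]},
    {"jaw": 0.55,"offset": [-9,-32,0],"rot": [0,0,0]},
    {"jaw": 0.55,"offset": [-9,-32,7],"rot": [0,0,0]},
    {"jaw": 0.55,"offset": [0,0,30],"rot": [0,0,0]},
    {"jaw": 0.55,"offset": [0,0,30],"rot": [0,0,0]},
  ],
)

```text
time_s: 3.9
eef_pos: [0.4505, 0.0269, 0.1978]
eef_rot: [0.0, -0.112, 0.994, -0.0]
wrist_force: [0.6, -0.9, -1.2]
opening: 0.541
grasp_force: 0.0
```

apply_moves(
  moves=[
    {"jaw": 0.55,"offset": [0,0,0],"rot": [0,0,0]},
    {"jaw": 0.55,"offset": [-15,0,0],"rot": [0,0,0]},
    {"jaw": 0.55,"offset": [-15,0,0],"rot": [0,0,0]},
    {"jaw": 0.55,"offset": [-15,0,0],"rot": [0,0,0]},
    {"jaw": 0.55,"offset": [-15,0,0],"rot": [0,0,0]},
  ],
)

```text
time_s: 4.53
eef_pos: [0.5119, 0.0397, 0.2009]
eef_rot: [0.002, -0.112, 0.994, -0.0]
wrist_force: [-0.3, 0.2, 11.4]
opening: 0.549
grasp_force: 0.0
```

```bash
python3 - <<'E'
from h import *
c=np.array([.430,.0225,0]); hin=c+.096*N+[0,0,.165]
o=ctrl.get_obs(); v=np.array(o['eef_pos'])-hin; print('rel hinge out,lat,z',v@N,v@L,v[2],o['wrist_force'])
E
```

```text
rel hinge out,lat,z -0.01233110353146972 -0.0014122599422912421 0.035938526649802405 [-0.28496966  0.17093287 11.3601277 ]
```

```bash
python3 - <<'E'
from h import *
im,d=ctrl.camera('scene'); save('s2.png',cv2.resize(im[120:300,260:500],(800,600),interpolation=cv2.INTER_CUBIC)); print(ctrl.get_obs()['wrist_force'],ctrl.get_obs()['torque'])
E
```

```text
[-0.85966924 -0.59293151  1.87713501] [-0.00901966  0.08153079 -0.06805151]
```

View pics/s2.png

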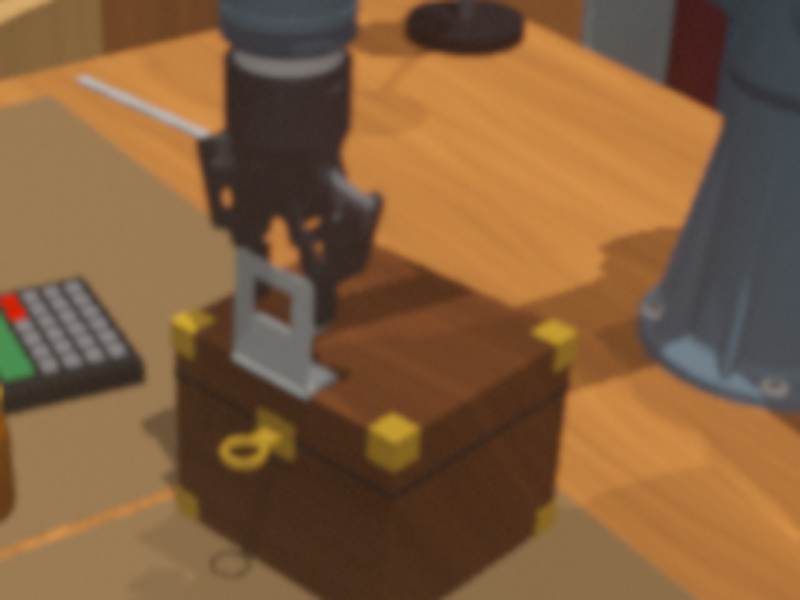

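The picture shows the plate at about (275,320), upright and pushed by both fingers. The force was only a passing one, so I'll carry on.

apply_moves(
  moves=[
    {"jaw": 0.55,"offset": [-10,0,0],"rot": [0,0,0]},
    {"jaw": 0.55,"offset": [-10,0,0],"rot": [0,0,0]},
    {"jaw": 0.55,"offset": [-10,0,0],"rot": [0,0,0]},
    {"jaw": 0.55,"offset": [-10,0,0],"rot": [0,0,0]},
    {"jaw": 0.55,"offset": [-8,0,4],"rot": [0,0,0]},
  ],
)

```text
time_s: 5.2
eef_pos: [0.5567, 0.05, 0.1944]
eef_rot: [0.0, -0.112, 0.994, -0.0]
wrist_force: [-0.7, -0.3, -0.4]
opening: 0.547
grasp_force: 0.2
```

apply_moves(
  moves=[
    {"jaw": 0.55,"offset": [-4,0,10],"rot": [0,0,0]},
    {"jaw": 0.55,"offset": [0,0,10],"rot": [0,0,0]},
    {"jaw": 0.55,"offset": [0,0,10],"rot": [0,0,0]},
    {"jaw": 0.55,"offset": [0,0,10],"rot": [0,0,0]},
    {"jaw": 0.55,"offset": [0,0,10],"rot": [0,0,0]},
  ],
)

```text
time_s: 5.82
eef_pos: [0.5595, 0.0508, 0.1436]
eef_rot: [-0.0, -0.112, 0.994, 0.0]
wrist_force: [-0.4, 1.0, -0.1]
opening: 0.548
grasp_force: 0.3
```

```bash
python3 - <<'E'
from h import *
c=np.array([.430,.0225,0]); hin=c+.096*N+[0,0,.165]
o=ctrl.get_obs(); v=np.array(o['eef_pos'])-hin; print('rel hinge out,lat,z',v@N,v@L,v[2],o['wrist_force'])
im,d=ctrl.camera('scene'); save('s3.png',cv2.resize(im[150:300,280:480],(800,600),interpolation=cv2.INTER_CUBIC)); print(ctrl.get_obs()['wrist_force'])
E
```

```text
rel hinge out,lat,z 0.036518636474103215 -0.0010813521062437348 -0.02139693421361924 [-0.44621956  1.00478484 -0.07370205]
[-1.0330986  -0.20947928  0.14788055]
```

View pics/s3.png

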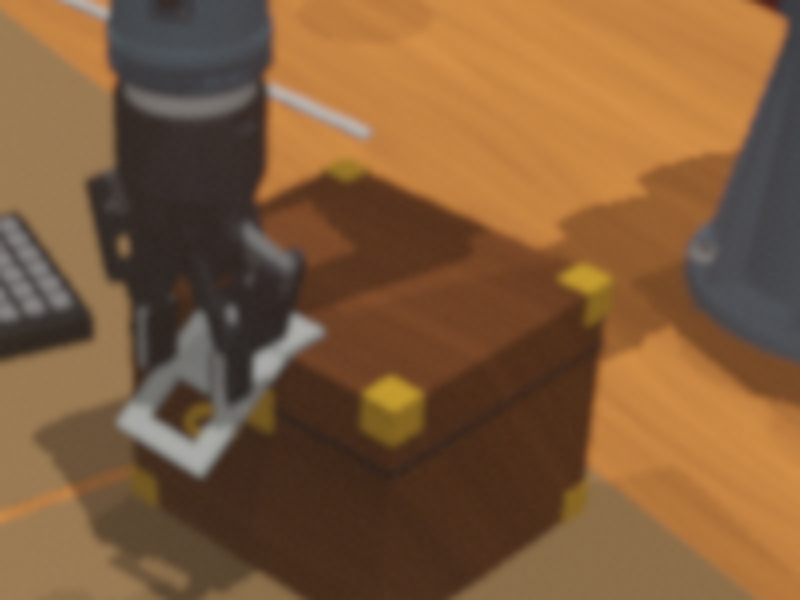

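The plate is past level, with the fingers on both rails beside its slot at about (190,390). I'll push further down, then in.

apply_moves(
  moves=[
    {"jaw": 0.55,"offset": [0,0,10],"rot": [0,0,0]},
    {"jaw": 0.55,"offset": [0,0,10],"rot": [0,0,0]},
    {"jaw": 0.55,"offset": [0,0,10],"rot": [0,0,0]},
    {"jaw": 0.55,"offset": [0,0,3],"rot": [0,0,0]},
    {"jaw": 0.55,"offset": [4,0,0],"rot": [0,0,0]},
  ],
)

```text
time_s: 6.5
eef_pos: [0.5557, 0.0499, 0.111]
eef_rot: [-0.0, -0.112, 0.994, 0.0]
wrist_force: [-0.4, 0.2, -0.8]
opening: 0.552
grasp_force: 0.3
```

apply_moves(
  moves=[
    {"jaw": 0.55,"offset": [4,0,0],"rot": [0,0,0]},
    {"jaw": 0.55,"offset": [4,0,0],"rot": [0,0,0]},
    {"jaw": 0.55,"offset": [4,0,0],"rot": [0,0,0]},
    {"jaw": 0.55,"offset": [3,0,0],"rot": [0,0,0]},
    {"jaw": 0.55,"offset": [2,0,0],"rot": [0,0,0]},
  ],
)

```text
time_s: 7.12
eef_pos: [0.5395, 0.0462, 0.1115]
eef_rot: [0.001, -0.112, 0.994, -0.0]
wrist_force: [4.6, 0.2, -1.4]
opening: 0.551
grasp_force: 0.0
```

```bash
python3 - <<'E'
from h import *
c=np.array([.430,.0225,0]); hin=c+.096*N+[0,0,.165]
o=ctrl.get_obs(); v=np.array(o['eef_pos'])-hin; print('rel hinge out,lat,z',v@N,v@L,v[2],o['wrist_force'])
E
```

```text
rel hinge out,lat,z 0.015990491220418134 -0.001172144235471768 -0.05352335606974434 [ 4.63475254  0.20878075 -1.44546872]
```

apply_moves(
  moves=[
    {"jaw": 0.55,"offset": [2,0,0],"rot": [0,0,0]},
    {"jaw": 0.55,"offset": [1,0,0],"rot": [0,0,0]},
    {"jaw": 0.55,"offset": [1,0,0],"rot": [0,0,0]},
    {"jaw": 0.55,"offset": [0,0,0],"rot": [0,0,0]},
    {"jaw": 0.55,"offset": [0,0,0],"rot": [0,0,0]},
  ],
)

```text
time_s: 7.75
eef_pos: [0.5395, 0.0457, 0.1128]
eef_rot: [0.005, -0.111, 0.994, -0.0]
wrist_force: [14.1, 4.5, -4.5]
opening: 0.553
grasp_force: 0.0
```

apply_moves(
  moves=[
    {"jaw": 0.55,"offset": [-15,0,0],"rot": [0,0,0]},
    {"jaw": 0.55,"offset": [-25,0,0],"rot": [0,0,0]},
    {"jaw": 0.55,"offset": [-25,0,-30],"rot": [0,0,0]},
    {"jaw": 0.55,"offset": [0,0,-50],"rot": [0,0,0]},
    {"jaw": 0.55,"offset": [0,0,-50],"rot": [0,0,0]},
  ],
)

```text
time_s: 8.38
eef_pos: [0.5982, 0.0598, 0.242]
eef_rot: [-0.001, -0.112, 0.994, 0.0]
wrist_force: [0.4, 0.1, 0.6]
opening: 0.549
grasp_force: 0.0
```

```bash
python3 - <<'E'
from h import *
c=np.array([.430,.0225,0]); hin=c+.096*N+[0,0,.165]
o=ctrl.get_obs(); im,d=ctrl.camera('wrist'); save('w4.png',im); W=cloud('wrist',d,o); np.savez('/tmp/w4',im=im,W=W)
im2,d2=ctrl.camera('scene'); W2=cloud('scene',d2); save('s4.png',cv2.resize(im2[200:280,300:406],(800,600),interpolation=cv2.INTER_CUBIC))
for n,I,w in (('w',im,W),('s',im2,W2)):
    P=w-hin; A=np.stack([P@N,P@L,P[...,2]],-1); I=I.astype(int); sat=I.max(-1)-I.min(-1)
    m=(sat<35)&(A[...,0]>-.01)&(A[...,0]<.04)&(abs(A[...,1])<.045)&(A[...,2]<0)&(A[...,2]>-.09); B=A[m]
    print(n,m.sum()); 
    if m.sum()>20: f=np.polyfit(B[:,2],B[:,0],1); print('fit',f,np.degrees(np.arctan(-f[0])),np.percentile(B,[1,50,99],axis=0).round(3))
    br=(I[...,0]-I[...,2]>70)&(A[...,0]>.005)&(A[...,0]<.05)&(abs(A[...,1])<.03)&(abs(A[...,2]+.045)<.012); B=A[br]
    print('brass',br.sum(), np.percentile(B,[2,50,98],axis=0).round(4) if br.sum()>5 else '')
E
```

```text
w 617
fit [-0.00552112 -0.00615436] 0.31633372700518064 [[-0.01  -0.043 -0.007]
 [-0.006 -0.002 -0.001]
 [-0.003  0.04  -0.   ]]
brass 681 [[ 0.0058 -0.0119 -0.0459]
 [ 0.0195  0.0016 -0.0441]
 [ 0.0375  0.0152 -0.0426]]
s 662
fit [0.03637036 0.00062238] -2.08295007769999 [[-0.009 -0.044 -0.088]
 [ 0.001  0.008 -0.033]
 [ 0.004  0.039 -0.   ]]
brass 88 [[ 0.0074 -0.0111 -0.051 ]
 [ 0.0227  0.0035 -0.0454]
 [ 0.039   0.0171 -0.0424]]
```

View pics/s4.png

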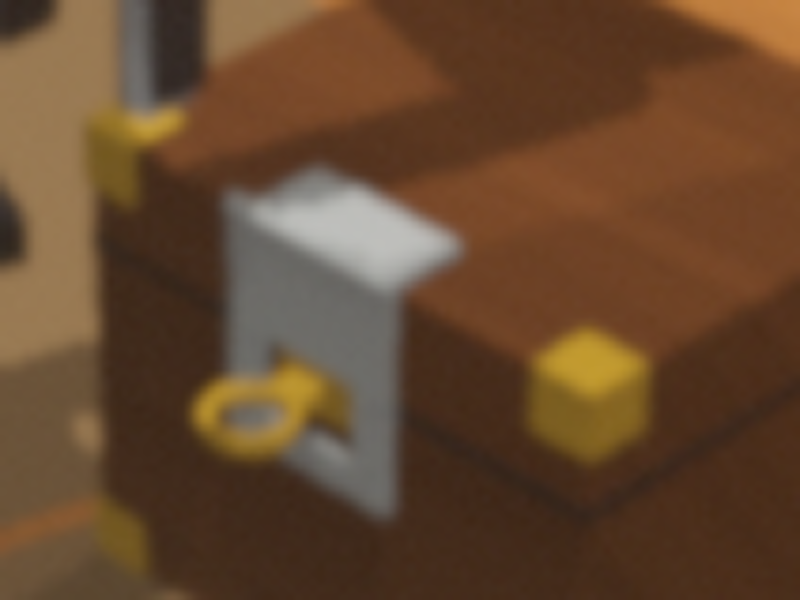

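View pics/w4.png

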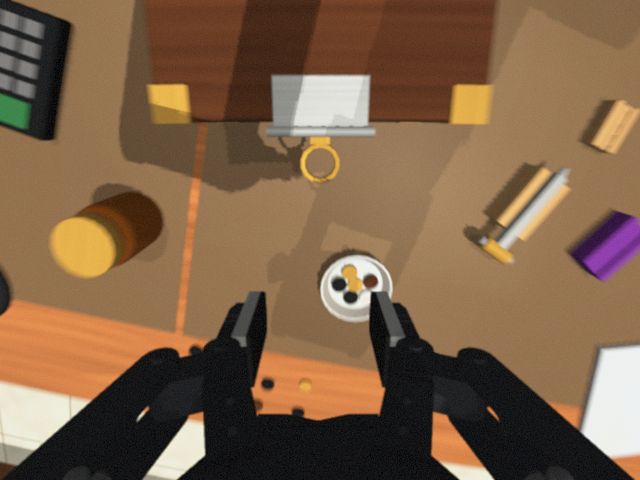

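The scene crop shows the hasp flat on the front, with the eye standing through its slot at about (250,415). In the wrist view the ring is at (320,160) and the cross-bar at (497,250), with the shank running to (565,172). Next: ring centre and pin pose.

```bash
python3 - <<'E'
from h import *
o=ctrl.get_obs(); K,D,M=T('wrist',o); z=np.load('/tmp/w4.npz'); im=z['im'].astype(int); W=z['W']
def at(px,h):
    n=cv2.undistortPoints(np.array(px,float).reshape(-1,1,2),K,D).reshape(-1,2); r=np.c_[n,np.ones(len(n))]@M[:3,:3].T
    return M[:3,3]+r*((h-M[2,3])/r[:,2])[:,None]
br=((im[...,0]-im[...,2])>90).astype(np.uint8)
def box(u0,u1,v0,v1,m):
    k=np.zeros_like(m); k[v0:v1,u0:u1]=m[v0:v1,u0:u1]; return k
m=box(295,345,142,190,br); cs,h=cv2.findContours(m,cv2.RETR_CCOMP,cv2.CHAIN_APPROX_NONE)
for c,hh in zip(cs,h[0]):
    if len(c)>30:
        pts=at(c.reshape(-1,2),.12)[:,:2]*1000; print('hole' if hh[3]>=0 else 'outer',cv2.minEnclosingCircle(pts.astype(np.float32)),pts.mean(0))
m=box(475,520,228,270,br); v,u=np.nonzero(m); P=at(np.c_[u,v],.033)[:,:2]*1000
print('bar',len(P),cv2.minAreaRect(P.astype(np.float32)),P.mean(0)); d=W[m>0]; print('bar depth',np.nanmedian(d,0),np.nanmax(d[:,2]))
sat=im.max(-1)-im.min(-1); m=box(490,580,160,255,((sat<45)&(im.max(-1)>95)).astype(np.uint8)); v,u=np.nonzero(m); P=at(np.c_[u,v],.033)[:,:2]*1000
l=cv2.fitLine(P.astype(np.float32),cv2.DIST_HUBER,0,.01,.01).ravel(); print('shank',len(P),l,P.min(0),P.max(0))
for t in ['pin','pin_rest']:
    for r in ctrl.outline_of('wrist',t)[:2]:
        v,u=np.nonzero(r['region']); P=at(np.c_[u,v],.03)[:,:2]*1000; print(t,r['score'],r['position'],cv2.minAreaRect(P.astype(np.float32)))
E
```

```text
outer ((552.5105590820312, 50.552528381347656), 16.499073028564453) [552.43036866  50.68071901]
hole ((553.6130981445312, 51.11628723144531), 11.98619270324707) [553.34226089  51.20964627]
bar 378 ((612.4835815429688, 270.04931640625), (30.80965805053711, 40.29777526855469), 14.888344764709473) [613.48927092 268.79001083]
bar depth [0.6048342  0.26351643 0.03560997] 0.03873716783300535
shank 1330 [ 9.3394953e-01 -3.5740492e-01  5.5752673e+02  2.8706622e+02] [509.60536099 240.8799983 ] [608.31371143 354.46022021]
pin 0.62 [519.4, 216.3] ((569.6181640625, 289.0146179199219), (49.2267951965332, 117.08706665039062), 60.05120849609375)
pin_rest 0.86 [606.9, 244.6] ((577.7435913085938, 393.4306335449219), (61.66973114013672, 75.23206329345703), 63.7905387878418)
pin_rest 0.83 [606.4, 124.7] ((460.9266357421875, 329.9869079589844), (38.13748550415039, 50.229278564453125), 81.80572509765625)
```

```bash
python3 - <<'E'
from h import *
plan([.606,.266,.14],[.357,.934,0]); print(ctrl.get_obs()['q'])
E
```

```text
now [0.599  0.0596 0.2424] tool y [-0.222  0.975 -0.001] off0 [-52.4 199.7 102.4] rot [-0.   0.1 33.7] off after rot [ 67.2 195.2 102.4]
[-9.76437438e-02  2.29639412e-01  1.52638342e+00 -1.27937397e-04
  1.38349842e+00 -1.89223329e+00]
```

apply_moves(
  moves=[
    {"jaw": 1,"offset": [0,0,0],"rot": [0,0,8.4]},
    {"jaw": 1,"offset": [0,0,0],"rot": [0,0,8.4]},
    {"jaw": 1,"offset": [0,0,0],"rot": [0,0,8.4]},
    {"jaw": 1,"offset": [0,0,0],"rot": [0,0,8.5]},
    {"jaw": 1,"offset": [11,32,10],"rot": [0,0,0]},
  ],
)

```text
time_s: 9.2
eef_pos: [0.5993, 0.092, 0.2296]
eef_rot: [-0.001, 0.184, 0.983, -0.0]
wrist_force: [-0.5, 0.9, 0.2]
opening: 0.997
grasp_force: 0.0
```

apply_moves(
  moves=[
    {"jaw": 1,"offset": [14,41,20],"rot": [0,0,0]},
    {"jaw": 1,"offset": [14,41,20],"rot": [0,0,0]},
    {"jaw": 1,"offset": [14,41,20],"rot": [0,0,0]},
    {"jaw": 1,"offset": [14,40,20],"rot": [0,0,0]},
    {"jaw": 1,"offset": [0,0,0],"rot": [0,0,0]},
  ],
)

```text
time_s: 9.82
eef_pos: [0.602, 0.2679, 0.1464]
eef_rot: [-0.004, 0.179, 0.984, -0.001]
wrist_force: [-0.9, -1.0, -0.1]
opening: 1.0
grasp_force: 0.0
```

```bash
cat >> h.py <<'E'
def at(px,h,KDM):
    K,D,M=KDM
    n=cv2.undistortPoints(np.array(px,float).reshape(-1,1,2),K,D).reshape(-1,2); r=np.c_[n,np.ones(len(n))]@M[:3,:3].T
    return M[:3,3]+r*((h-M[2,3])/r[:,2])[:,None]
E
python3 - <<'E'
from h import *
import time
ctrl.camera('wrist'); o=ctrl.get_obs(); im0,d=ctrl.camera('wrist'); save('w5.png',im0); W=cloud('wrist',d,o); k=T('wrist',o); im=im0.astype(int); np.savez('/tmp/w5',im=im0,W=W)
print(o['eef_pos'],o['dq'],k[2].round(3).tolist())
br=((im[...,0]-im[...,2])>90)&(W[...,2]>.022)&(W[...,2]<.06)
v,u=np.nonzero(br); P=at(np.c_[u,v],.033,k)[:,:2]*1000; print(len(P),u.min(),u.max(),v.min(),v.max(),cv2.minAreaRect(P.astype(np.float32)),np.nanmedian(W[br],0),np.nanmax(W[br][:,2]))
sh=((im.max(-1)-im.min(-1))<45)&(W[...,2]>.024)&(W[...,2]<.05); v,u=np.nonzero(sh); P=W[sh][:,:2]*1000
print(len(P),cv2.fitLine(P.astype(np.float32),cv2.DIST_HUBER,0,.01,.01).ravel(),P.min(0),P.max(0))
E
```

```text
[0.60313162 0.2664181  0.14785826] [-0.03668424 -0.03592206 -0.01163872 -0.00959565  0.00211461 -0.00605279] [[0.354, 0.889, 0.291, 0.527], [0.935, -0.335, -0.113, 0.297], [-0.003, 0.313, -0.95, 0.292], [0.0, 0.0, 0.0, 1.0]]
3140 99 366 23 238 ((503.1171569824219, 231.82833862304688), (180.45584106445312, 154.94183349609375), 61.08730697631836) [0.54764286 0.28263655 0.02694352] 0.038252522728095095
6762 [  0.5801597   0.8145027 488.43408   180.05414  ] [375.08590012   7.3449516 ] [614.77488096 433.68248154]
```

View pics/w5.png

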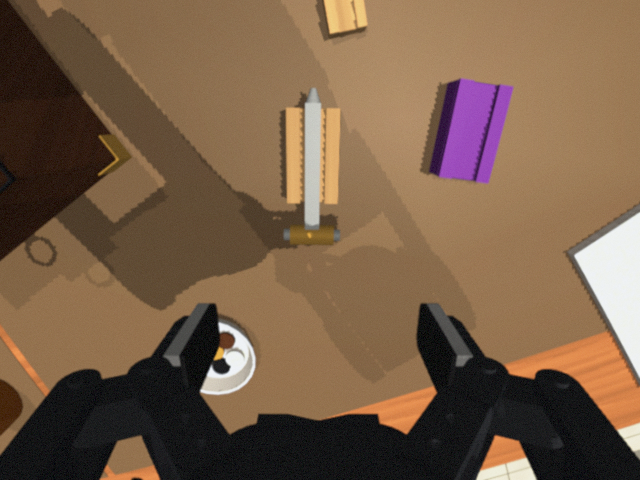

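The wrist view shows the bar from (283,236) to (341,236) and the tip at (313,90), almost square to the fingers. The rest is the pale block, as expected.

```bash
python3 - <<'E'
from h import *
o=ctrl.get_obs(); k=T('wrist',o); z=np.load('/tmp/w5.npz'); im=z['im'].astype(int); W=z['W']
print(at([[283,236],[341,236],[312,236]],.03,k), at([[312.5,90]],.0275,k), at([[312,110],[312,200]],.033,k))
print(W[225:247,290:335].reshape(-1,3)[(im[225:247,290:335,0]-im[225:247,290:335,2]).ravel()>60].mean(0))
g=W[100:220,309:317].reshape(-1,3); print(np.nanmedian(W[108:116,309:316].reshape(-1,3),0),np.nanmedian(W[195:203,309:316].reshape(-1,3),0))
plan([.606,.266,.10],[.357,.934,0],o=o)
E
```

```text
[[0.59881378 0.23889162 0.03      ]
 [0.6151705  0.28200975 0.03      ]
 [0.60699515 0.26045822 0.03      ]] [[0.50613927 0.29968868 0.0275    ]] [[0.51879476 0.2945353  0.033     ]
 [0.57921165 0.27123662 0.033     ]]
[nan nan nan]
[0.5185054  0.29494212 0.03399299] [0.57642401 0.27272009 0.03410082]
now [0.6041 0.2655 0.1492] tool y [ 0.355  0.935 -0.003] off0 [-1.7  1.2 49.2] rot [-0.1 -0.2  0.1] off after rot [-1.6  1.1 49.2]
```

```bash
python3 - <<'E'
from h import *
plan([.607,.261,.045],[.362,.933,0])
E
```

```text
now [0.6041 0.2655 0.1492] tool y [ 0.355  0.935 -0.003] off0 [ -4.6  -2.9 104.2] rot [-0.1 -0.2  0.4] off after rot [ -4.3  -3.2 104.2]
```

apply_moves(
  moves=[
    {"jaw": 1,"offset": [-4.5,-3,25],"rot": [0,0,0.4]},
    {"jaw": 1,"offset": [0,0,30],"rot": [0,0,0]},
    {"jaw": 1,"offset": [0,0,30],"rot": [0,0,0]},
    {"jaw": 1,"offset": [0,0,19],"rot": [0,0,0]},
    {"jaw": 1,"offset": [0,0,0],"rot": [0,0,0]},
  ],
)

```text
time_s: 10.55
eef_pos: [0.6077, 0.2602, 0.0458]
eef_rot: [-0.001, 0.185, 0.983, -0.001]
wrist_force: [0.4, -0.2, 0.2]
opening: 0.999
grasp_force: 0.0
```

```bash
python3 - <<'E'
from h import *
o=ctrl.get_obs(); im,d=ctrl.camera('wrist'); im=cv2.resize(im[200:400,140:500],(792,440)); save('w6.png',im)
plan([.607,.261,.006],[.362,.933,0]); k=T('wrist',o); Mi=np.linalg.inv(k[2])
for p in ([.607,.261,.0275],[.607+.022*.362,.261+.022*.933,.0275],[.607-.022*.362,.261-.022*.933,.0275]):
    q=Mi[:3,:3]@np.array(p)+Mi[:3,3]; x=cv2.projectPoints(q[None],np.zeros(3),np.zeros(3),k[0],k[1])[0].ravel(); print(x.round(1),((x-[140,200])*2.2).round())
E
```

```text
now [0.6088 0.2607 0.0473] tool y [ 0.364  0.932 -0.   ] off0 [ 1.7 -0.3 41.3] rot [-0.  -0.  -0.1] off after rot [ 1.8 -0.3 41.3]
[316.7 287.3] [389. 192.]
[359.4 287.2] [483. 192.]
[274.1 287.3] [295. 192.]
```

View pics/w6.png

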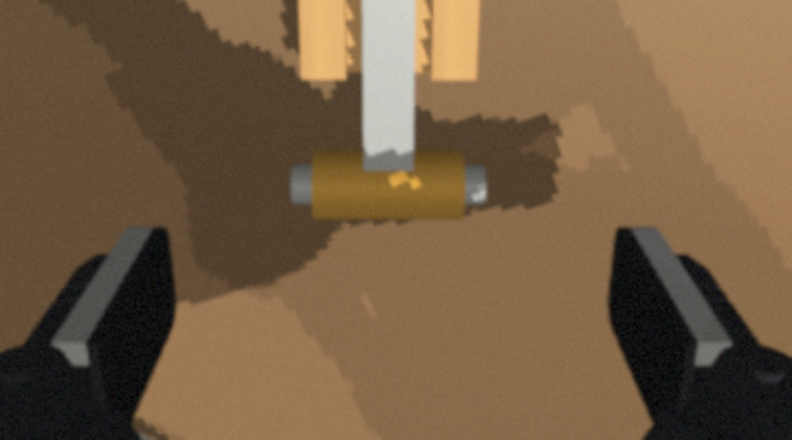

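The bar is at crop (389,186) against a predicted (389,192), which puts it about 1.4 mm further along tool +x. I'll descend and close.

apply_moves(
  moves=[
    {"jaw": 1,"offset": [3,0,14],"rot": [0,0,0]},
    {"jaw": 1,"offset": [0,0,14],"rot": [0,0,0]},
    {"jaw": 1,"offset": [0,0,13],"rot": [0,0,0]},
    {"jaw": 1,"offset": [0,0,0],"rot": [0,0,0]},
    {"jaw": 0.7,"offset": [0,0,0],"rot": [0,0,0]},
  ],
)

```text
time_s: 11.22
eef_pos: [0.606, 0.2625, 0.0063]
eef_rot: [0.0, 0.185, 0.983, 0.0]
wrist_force: [0.6, 0.0, 0.3]
opening: 0.817
grasp_force: 0.0
```

apply_moves(
  moves=[
    {"jaw": 0.6,"offset": [0,0,0],"rot": [0,0,0]},
    {"jaw": 0.5,"offset": [0,0,0],"rot": [0,0,0]},
    {"jaw": 0.4,"offset": [0,0,0],"rot": [0,0,0]},
    {"jaw": 0.4,"offset": [0,0,0],"rot": [0,0,0]},
    {"jaw": 0.4,"offset": [0,0,0],"rot": [0,0,0]},
  ],
)

```text
time_s: 11.85
eef_pos: [0.6064, 0.2625, 0.0067]
eef_rot: [0.001, 0.185, 0.983, 0.0]
wrist_force: [1.8, 0.1, 1.9]
opening: 0.487
grasp_force: 60.3
```

apply_moves(
  moves=[
    {"jaw": 0.4,"offset": [0,0,-10],"rot": [0,0,0]},
    {"jaw": 0.4,"offset": [0,0,-30],"rot": [0,0,0]},
    {"jaw": 0.4,"offset": [0,0,-40],"rot": [0,0,0]},
    {"jaw": 0.4,"offset": [0,0,-40],"rot": [0,0,0]},
    {"jaw": 0.4,"offset": [0,0,-40],"rot": [0,0,0]},
  ],
)

```text
time_s: 12.48
eef_pos: [0.605, 0.2623, 0.1675]
eef_rot: [-0.001, 0.185, 0.983, -0.0]
wrist_force: [0.8, 0.5, -1.9]
opening: 0.488
grasp_force: 60.8
```

apply_moves(
  moves=[
    {"jaw": 0.4,"offset": [0,0,-40],"rot": [0,0,0]},
    {"jaw": 0.4,"offset": [0,0,-15],"rot": [0,0,0]},
    {"jaw": 0.4,"offset": [0,0,0],"rot": [0,0,0]},
    {"jaw": 0.4,"offset": [0,0,0],"rot": [0,0,0]},
    {"jaw": 0.47,"offset": [0,0,0],"rot": [0,0,0]},
  ],
)

```text
time_s: 13.1
eef_pos: [0.6048, 0.2622, 0.2189]
eef_rot: [-0.002, 0.185, 0.983, -0.001]
wrist_force: [0.3, -0.1, -1.9]
opening: 0.487
grasp_force: 60.8
```

```bash
python3 - <<'E'
from h import *
o=ctrl.get_obs(); im,d=ctrl.camera('wrist'); save('w7.png',im[150:480]); W=cloud('wrist',d,o); print(o['eef_pos'],o['opening'],o['grasp_force'],o['wrist_force'],ctrl.get_obs()['grasp_force'])
E
```

```text
[0.6048234  0.26216156 0.21890413] 0.48692196591668063 60.777740478515625 [ 0.34142485 -0.12281106 -1.87041789] 60.77810525894165
```

View pics/w7.png

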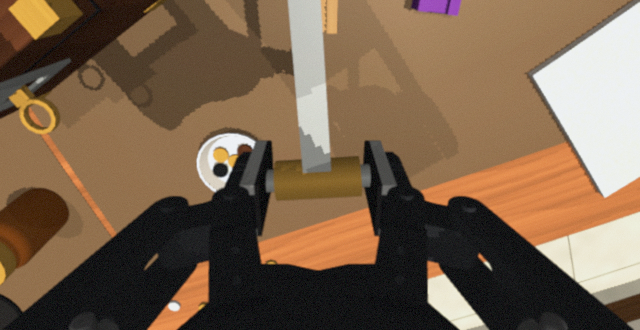

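The pin is held level at both stubs at 61 N, with the bar at about (318,180). That was my tenth and last picture, so I'll use numbers from here and ease the grip in small steps.

apply_moves(
  moves=[
    {"jaw": 0.48,"offset": [0,0,0],"rot": [0,0,0]},
    {"jaw": 0.48,"offset": [0,0,0],"rot": [0,0,0]},
    {"jaw": 0.483,"offset": [0,0,0],"rot": [0,0,0]},
    {"jaw": 0.483,"offset": [0,0,0],"rot": [0,0,0]},
    {"jaw": 0.483,"offset": [0,0,0],"rot": [0,0,0]},
  ],
)

```text
time_s: 13.78
eef_pos: [0.6059, 0.2624, 0.2214]
eef_rot: [0.0, 0.185, 0.983, 0.0]
wrist_force: [0.1, 1.4, -2.0]
opening: 0.481
grasp_force: 60.8
```

apply_moves(
  moves=[
    {"jaw": 0.485,"offset": [0,0,0],"rot": [0,0,0]},
    {"jaw": 0.485,"offset": [0,0,0],"rot": [0,0,0]},
    {"jaw": 0.485,"offset": [0,0,0],"rot": [0,0,0]},
    {"jaw": 0.485,"offset": [0,0,0],"rot": [0,0,0]},
    {"jaw": 0.485,"offset": [0,0,0],"rot": [0,0,0]},
  ],
)

```text
time_s: 14.4
eef_pos: [0.6059, 0.2624, 0.2213]
eef_rot: [-0.0, 0.185, 0.983, -0.0]
wrist_force: [0.3, 0.6, -1.6]
opening: 0.486
grasp_force: 57.4
```

apply_moves(
  moves=[
    {"jaw": 0.487,"offset": [0,0,0],"rot": [0,0,0]},
    {"jaw": 0.487,"offset": [0,0,0],"rot": [0,0,0]},
    {"jaw": 0.487,"offset": [0,0,0],"rot": [0,0,0]},
    {"jaw": 0.487,"offset": [0,0,0],"rot": [0,0,0]},
    {"jaw": 0.487,"offset": [0,0,0],"rot": [0,0,0]},
  ],
)

```text
time_s: 15.02
eef_pos: [0.6059, 0.2624, 0.2213]
eef_rot: [0.0, 0.185, 0.983, -0.0]
wrist_force: [0.1, 0.6, -1.1]
opening: 0.486
grasp_force: 53.4
```

apply_moves(
  moves=[
    {"jaw": 0.49,"offset": [0,0,0],"rot": [0,0,0]},
    {"jaw": 0.493,"offset": [0,0,0],"rot": [0,0,0]},
    {"jaw": 0.496,"offset": [0,0,0],"rot": [0,0,0]},
    {"jaw": 0.498,"offset": [0,0,0],"rot": [0,0,0]},
    {"jaw": 0.498,"offset": [0,0,0],"rot": [0,0,0]},
  ],
)

```text
time_s: 15.65
eef_pos: [0.6059, 0.2624, 0.2213]
eef_rot: [0.0, 0.185, 0.983, 0.0]
wrist_force: [-0.7, 0.8, -0.8]
opening: 0.499
grasp_force: 31.9
```

apply_moves(
  moves=[
    {"jaw": 0.501,"offset": [0,0,0],"rot": [0,0,0]},
    {"jaw": 0.504,"offset": [0,0,0],"rot": [0,0,0]},
    {"jaw": 0.506,"offset": [0,0,0],"rot": [0,0,0]},
    {"jaw": 0.508,"offset": [0,0,0],"rot": [0,0,0]},
    {"jaw": 0.508,"offset": [0,0,0],"rot": [0,0,0]},
  ],
)

```text
time_s: 16.27
eef_pos: [0.6059, 0.2624, 0.2213]
eef_rot: [-0.0, 0.185, 0.983, 0.0]
wrist_force: [0.6, -0.3, -1.4]
opening: 0.512
grasp_force: 12.7
```

```bash
cat >> h.py <<'E'
def pinang(W,o,im):
    "pin angle: fit points near grasp in tool frame, between fingers"
    r=rot(o); P=r.inv().apply((W.reshape(-1,3)-o['eef_pos'])); I=im.reshape(-1,3).astype(int); sat=np.ptp(I,axis=1)
    m=(abs(P[:,1])<.008)&(abs(P[:,0])<.125)&(P[:,2]>-.04)&(P[:,2]<.11)&(sat<45)&(I.max(1)>60); m&=~np.isnan(P[:,0])
    A=P[m]; print('n',m.sum(),'x',np.percentile(A[:,0],[1,50,99]).round(3),'z',np.percentile(A[:,2],[1,50,99]).round(3)); return A
E
python3 - <<'E'
from h import *
o=ctrl.get_obs(); im,d=ctrl.camera('wrist'); W=cloud('wrist',d,o); pinang(W,o,im)
o=ctrl.get_obs();im,d=ctrl.camera('scene'); W=cloud('scene',d); pinang(W,o,im); print(o['grasp_force'])
E
```

```text
n 8230 x [0.01  0.061 0.108] z [-0.027 -0.024 -0.018]
n 368 x [0.03  0.066 0.106] z [-0.026 -0.021 -0.011]
12.659033238887787
```

Still level at 12.7 N. I'll ease further.

apply_moves(
  moves=[
    {"jaw": 0.509,"offset": [0,0,0],"rot": [0,0,0]},
    {"jaw": 0.51,"offset": [0,0,0],"rot": [0,0,0]},
    {"jaw": 0.511,"offset": [0,0,0],"rot": [0,0,0]},
    {"jaw": 0.511,"offset": [0,0,0],"rot": [0,0,0]},
    {"jaw": 0.511,"offset": [0,0,0],"rot": [0,0,0]},
  ],
)

```text
time_s: 17.0
eef_pos: [0.6059, 0.2624, 0.2213]
eef_rot: [-0.0, 0.185, 0.983, -0.0]
wrist_force: [0.0, -0.6, -2.2]
opening: 0.509
grasp_force: 7.7
```

```bash
python3 - <<'E'
from h import *
o=ctrl.get_obs();im,d=ctrl.camera('scene'); W=cloud('scene',d); A=pinang(W,o,im); print(o['grasp_force']); B=A[(A[:,2]>-.03)|(A[:,0]>.02)]; l=cv2.fitLine(A[:,[0,2]].astype(np.float32),cv2.DIST_HUBER,0,.001,.001).ravel(); print(l)
E
```

```text
n 198 x [-0.005  0.01   0.018] z [-0.021  0.048  0.084]
7.685477435588837
[0.13869427 0.9903352  0.00993654 0.04806455]
```

It has swung down to about 8° short of straight. A little easier grip and a small shake.

apply_moves(
  moves=[
    {"jaw": 0.512,"offset": [4,0,0],"rot": [0,0,0]},
    {"jaw": 0.5125,"offset": [-6,0,0],"rot": [0,0,0]},
    {"jaw": 0.5125,"offset": [5,0,0],"rot": [0,0,0]},
    {"jaw": 0.5125,"offset": [-4,0,0],"rot": [0,0,0]},
    {"jaw": 0.5125,"offset": [1,0,0],"rot": [0,0,0]},
  ],
)

```text
time_s: 17.68
eef_pos: [0.6062, 0.2623, 0.2213]
eef_rot: [0.0, 0.185, 0.983, 0.0]
wrist_force: [-0.0, 0.0, -1.6]
opening: 0.515
grasp_force: 5.1
```

apply_moves(
  moves=[
    {"jaw": 0.5125,"offset": [0,0,0],"rot": [0,0,0]},
    {"jaw": 0.5125,"offset": [0,0,0],"rot": [0,0,0]},
    {"jaw": 0.5125,"offset": [0,0,0],"rot": [0,0,0]},
    {"jaw": 0.5125,"offset": [0,0,0],"rot": [0,0,0]},
    {"jaw": 0.5125,"offset": [0,0,0],"rot": [0,0,0]},
  ],
)

```text
time_s: 18.3
eef_pos: [0.6059, 0.2625, 0.2213]
eef_rot: [-0.0, 0.185, 0.983, 0.0]
wrist_force: [-0.1, -0.5, -0.8]
opening: 0.513
grasp_force: 5.1
```

```bash
python3 - <<'E'
from h import *
o=ctrl.get_obs();im,d=ctrl.camera('scene'); W=cloud('scene',d); print(o['grasp_force'])
A=pinang(W,o,im); l=cv2.fitLine(A[:,[0,2]].astype(np.float32),cv2.DIST_HUBER,0,.001,.001).ravel(); print(l)
for a,b in ((0,.02),(.02,.04),(.04,.06),(.06,.075)):
    B=A[(A[:,2]>a)&(A[:,2]<b)]; print(a,len(B),np.median(B,0).round(4) if len(B) else '',np.ptp(B[:,0]) if len(B) else '')
for r in ctrl.outline_of('scene','pin')[:2]:
    v,u=np.nonzero(r['region']); print(r['score'],r['position'],u.min(),u.max(),v.min(),v.max())
E
```

```text
5.112354084849358
n 201 x [-0.005  0.01   0.019] z [-0.019  0.048  0.086]
[0.13837008 0.9903806  0.00989251 0.0485044 ]
0 6 [0.0075 0.0055 0.0185] 0.010116393321186993
0.02 62 [0.0075 0.0047 0.0295] 0.012888399562144296
0.04 62 [0.0099 0.0039 0.0479] 0.011656244697091072
0.06 49 [0.0114 0.0031 0.0676] 0.012197197222238249
0.77 [371.8, 300.5] 364 378 262 314
```

apply_moves(
  moves=[
    {"jaw": 0.513,"offset": [7,0,0],"rot": [0,0,0]},
    {"jaw": 0.5133,"offset": [-9,0,0],"rot": [0,0,0]},
    {"jaw": 0.5133,"offset": [8,0,0],"rot": [0,0,0]},
    {"jaw": 0.5133,"offset": [-9,0,0],"rot": [0,0,0]},
    {"jaw": 0.5133,"offset": [8,0,0],"rot": [0,0,0]},
  ],
)

```text
time_s: 19.02
eef_pos: [0.602, 0.2637, 0.2213]
eef_rot: [0.0, 0.185, 0.983, -0.0]
wrist_force: [-0.9, 0.4, -1.6]
opening: 0.515
grasp_force: 3.7
```

apply_moves(
  moves=[
    {"jaw": 0.5133,"offset": [-7,0,0],"rot": [0,0,0]},
    {"jaw": 0.5133,"offset": [5,0,0],"rot": [0,0,0]},
    {"jaw": 0.5133,"offset": [-3,0,0],"rot": [0,0,0]},
    {"jaw": 0.5133,"offset": [0,0,0],"rot": [0,0,0]},
    {"jaw": 0.5133,"offset": [0,0,0],"rot": [0,0,0]},
  ],
)

```text
time_s: 19.65
eef_pos: [0.6059, 0.2624, 0.2213]
eef_rot: [-0.0, 0.185, 0.983, 0.0]
wrist_force: [0.9, 0.5, -2.2]
opening: 0.516
grasp_force: 3.6
```

```bash
cat >> h.py <<'E'
def hang():
    o=ctrl.get_obs(); print('F',o['grasp_force'],'z',o['eef_pos'])
    for c in ('scene','wrist'):
        im,d=ctrl.camera(c); W=cloud(c,d,o); A=pinang(W,o,im)
        for a,b in ((-.02,0),(0,.02),(.02,.04),(.04,.06),(.06,.075),(.075,.09)):
            B=A[(A[:,2]>a)&(A[:,2]<b)&(abs(A[:,0])<.03)]
            if len(B): print(a,len(B),np.median(B,0).round(4),np.percentile(B[:,0],[5,95]).round(4))
        save('hang_%s_%d.png'%(c,int(o['time_s']*10)),im)
E
python3 -c "
from h import *
hang()"
```

```text
F 3.5813143104314804 z [0.60590779 0.26241974 0.22127273]
n 225 x [-0.004  0.002  0.009] z [-0.01   0.05   0.086]
-0.02 1 [-0.0061  0.0028 -0.0181] [-0.0061 -0.0061]
0 12 [0.0019 0.006  0.0181] [-0.0024  0.0081]
0.02 64 [0.0018 0.0049 0.0292] [-0.0024  0.0075]
0.04 70 [0.0024 0.0049 0.0498] [-0.002   0.0082]
0.06 53 [0.0023 0.0043 0.068 ] [-0.0016  0.0092]
0.075 23 [0.0035 0.0031 0.0797] [-0.0014  0.0093]
n 1523 x [0.007 0.008 0.009] z [-0.016  0.018  0.077]
-0.02 382 [ 0.0075  0.0007 -0.007 ] [0.007  0.0089]
0 429 [0.0078 0.0002 0.0091] [0.0073 0.0084]
0.02 315 [0.0083 0.0001 0.0295] [0.0077 0.0088]
0.04 230 [ 0.0087 -0.0005  0.0493] [0.0083 0.0091]
0.06 139 [ 0.0091 -0.0006  0.0672] [0.0087 0.0094]
0.075 28 [ 0.0092 -0.0004  0.0767] [0.0089 0.0096]
```

It now hangs within about 1.5° of straight. I'll nip it tight in the air and raise it.

apply_moves(
  moves=[
    {"jaw": 0.5,"offset": [0,0,0],"rot": [0,0,0]},
    {"jaw": 0.45,"offset": [0,0,0],"rot": [0,0,0]},
    {"jaw": 0.4,"offset": [0,0,0],"rot": [0,0,0]},
    {"jaw": 0.4,"offset": [0,0,0],"rot": [0,0,0]},
    {"jaw": 0.4,"offset": [0,0,-20],"rot": [0,0,0]},
  ],
)

```text
time_s: 20.38
eef_pos: [0.6047, 0.2621, 0.2399]
eef_rot: [-0.002, 0.185, 0.983, -0.001]
wrist_force: [-1.6, 0.0, -1.2]
opening: 0.487
grasp_force: 60.9
```

apply_moves(
  moves=[
    {"jaw": 0.4,"offset": [0,0,-30],"rot": [0,0,-6.8]},
    {"jaw": 0.4,"offset": [0,0,-20],"rot": [0,0,-6.8]},
    {"jaw": 0.4,"offset": [0,0,0],"rot": [0,0,-6.8]},
    {"jaw": 0.4,"offset": [0,0,0],"rot": [0,0,-6.8]},
    {"jaw": 0.4,"offset": [0,0,0],"rot": [0,0,-6.7]},
  ],
)

```text
time_s: 21.0
eef_pos: [0.6062, 0.2626, 0.2933]
eef_rot: [0.001, -0.112, 0.994, 0.0]
wrist_force: [-0.2, -0.9, -1.9]
opening: 0.489
grasp_force: 60.9
```

```bash
python3 - <<'E'
from h import *
plan([.60,.062,.285],L); o=ctrl.get_obs(); print(o['grasp_force'],o['q'])
E
```

```text
now [0.6062 0.2626 0.2933] tool y [-0.222  0.975  0.   ] off0 [  50.7 -194.2    8.2] rot [0.  0.1 0. ] off after rot [  50.5 -194.2    8.3]
60.881370306015015 [ 2.29428305e-01  3.27541278e-01  1.30315158e+00  8.55993227e-06
  1.50893536e+00 -1.56552043e+00]
```

apply_moves(
  moves=[
    {"jaw": 0.4,"offset": [12,-46,2],"rot": [0,0,0]},
    {"jaw": 0.4,"offset": [13,-50,2],"rot": [0,0,0]},
    {"jaw": 0.4,"offset": [13,-50,2],"rot": [0,0,0]},
    {"jaw": 0.4,"offset": [12,-38,2],"rot": [0,0,0]},
    {"jaw": 0.4,"offset": [0,-10,0],"rot": [0,0,0]},
  ],
)

```text
time_s: 21.62
eef_pos: [0.5997, 0.0598, 0.285]
eef_rot: [0.001, -0.108, 0.994, -0.0]
wrist_force: [0.5, -0.0, -1.9]
opening: 0.483
grasp_force: 61.0
```

```bash
cat > eye.py <<'E'
from h import *
for _ in range(4): ctrl.camera('wrist')
o=ctrl.get_obs(); im,d=ctrl.camera('wrist'); W=cloud('wrist',d,o); k=T('wrist',o); save('eye_%d.png'%(o['time_s']*10),im)
c=np.array([.430,.0225,0]); hin=c+.096*N+[0,0,.165]
P=W-hin; A=np.stack([P@N,P@L,P[...,2]],-1); I=im.astype(int)
br=((I[...,0]-I[...,2])>80)&(A[...,0]>.003)&(A[...,0]<.05)&(abs(A[...,1])<.03)&(abs(A[...,2]+.045)<.012); B=A[br]
print('brass',br.sum(),np.percentile(B,[1,50,99],axis=0).round(4)); v,u=np.nonzero(br); print(u.min(),u.max(),v.min(),v.max(),np.abs(o['dq']).max())
cs,h=cv2.findContours(br.astype(np.uint8),cv2.RETR_CCOMP,cv2.CHAIN_APPROX_NONE)
for c_,hh in zip(cs,h[0]):
    if len(c_)>25:
        q=at(c_.reshape(-1,2),.12 ,k)
        W2=W[c_[:,0,1],c_[:,0,0]]; 
        for nm,X in (('ray',q),('cloud',W2)):
            X=(X-hin); X=np.stack([X@N,X@L],1)*1000; (cc,r)=cv2.minEnclosingCircle(X.astype(np.float32)); print('hole' if hh[3]>=0 else 'outer',nm,np.round(cc,1),round(r,1),'min/max',np.percentile(X,[2,98],axis=0).round(1).tolist())
E
python3 eye.py; python3 -c "
from h import *
hang()"
```

```text
brass 516 [[ 0.0054 -0.0125 -0.0459]
 [ 0.0194  0.0014 -0.0441]
 [ 0.0381  0.016  -0.0422]]
299 332 131 170 0.015782716665614867
outer ray [21.5  1.8] 17.3 min/max [[5.4, -12.5], [38.3, 16.0]]
outer cloud [21.5  1.8] 17.3 min/max [[5.4, -12.5], [38.3, 16.0]]
hole ray [24.3  1.9] 11.7 min/max [[12.8, -9.1], [35.7, 13.4]]
hole cloud [24.2  1.9] 11.7 min/max [[12.7, -9.1], [35.7, 13.4]]
F 61.023924350738525 z [0.5996936  0.06338914 0.28389848]
n 304 x [-0.006 -0.002  0.008] z [-0.01   0.036  0.086]
-0.02 27 [-0.0042  0.0043 -0.0052] [-0.0061 -0.0001]
0 66 [-0.0028  0.0048  0.0111] [-0.0049  0.0068]
0.02 70 [-0.0018  0.0053  0.0292] [-0.0046  0.0071]
0.04 64 [-0.0016  0.004   0.0508] [-0.0038  0.0062]
0.06 50 [-0.0009  0.0037  0.067 ] [-0.0029  0.0063]
0.075 26 [0.0005 0.0022 0.0789] [-0.0028  0.0071]
n 1514 x [0.006 0.007 0.009] z [-0.013  0.018  0.078]
-0.02 364 [ 0.0067  0.0012 -0.0069] [0.0062 0.0074]
0 429 [0.007  0.0007 0.0091] [0.0065 0.0075]
0.02 314 [0.0075 0.0005 0.0293] [0.007  0.0079]
0.04 231 [ 0.0078 -0.0001  0.0497] [0.0074 0.0083]
0.06 138 [ 0.0082 -0.0002  0.067 ] [0.0078 0.0086]
0.075 38 [ 0.0083 -0.0003  0.0774] [0.0081 0.0086]
```

```bash
cat >> h.py <<'E'
hin=np.array([.430,.0225,0])+.096*N+[0,0,.165]
def rel(): 
    o=ctrl.get_obs(); v=np.array(o['eef_pos'])-hin; print('rel out,lat,z mm',(np.array([v@N,v@L,v[2]])*1000).round(1),'F',np.round(o['wrist_force'],1),o['grasp_force'])
E
python3 -c "
from h import *
rel(); plan(hin+.0262*N+.0016*L+[0,0,.285-.165],L)"
```

```text
rel out,lat,z mm [ 78.4   2.5 118.5] F [-0.4  0.4 -1.6] 61.02398157119751
now [0.5995 0.0635 0.2835] tool y [-0.22   0.975  0.   ] off0 [52.2 -0.9 -1.5] rot [ 0.   0.  -0.1] off after rot [52.2 -0.9 -1.5]
```

apply_moves(
  moves=[
    {"jaw": 0.4,"offset": [15,-1,0],"rot": [0,0,0]},
    {"jaw": 0.4,"offset": [20,0,0],"rot": [0,0,0]},
    {"jaw": 0.4,"offset": [12,0,0],"rot": [0,0,0]},
    {"jaw": 0.4,"offset": [5,0,10],"rot": [0,0,0]},
    {"jaw": 0.4,"offset": [0,0,20],"rot": [0,0,0]},
  ],
)

```text
time_s: 22.6
eef_pos: [0.5495, 0.0501, 0.2535]
eef_rot: [0.001, -0.11, 0.994, -0.0]
wrist_force: [0.6, 0.0, -0.8]
opening: 0.484
grasp_force: 61.0
```

apply_moves(
  moves=[
    {"jaw": 0.4,"offset": [0,0,20],"rot": [0,0,0]},
    {"jaw": 0.4,"offset": [0,0,10],"rot": [0,0,0]},
    {"jaw": 0.4,"offset": [0,0,0],"rot": [0,0,0]},
    {"jaw": 0.4,"offset": [0,0,0],"rot": [0,0,0]},
    {"jaw": 0.4,"offset": [0,0,0],"rot": [0,0,0]},
  ],
)

```text
time_s: 23.22
eef_pos: [0.5495, 0.0498, 0.2242]
eef_rot: [0.001, -0.11, 0.994, -0.0]
wrist_force: [-0.2, -0.4, -1.6]
opening: 0.483
grasp_force: 61.0
```

```bash
python3 -c "
from h import *
rel()"; python3 eye.py; python3 -c "
from h import *
hang(); rel()"
```

```text
rel out,lat,z mm [26.6  0.2 59.2] F [-0.2 -0.4 -1.6] 61.026928424835205
brass 272 [[ 0.0179 -0.0122 -0.0481]
 [ 0.0271  0.0087 -0.044 ]
 [ 0.0367  0.0161 -0.0426]]
299 337 225 250 0.0037329834954140328
outer ray [28.1 10.9] 10.5 min/max [[18.2, 7.2], [37.2, 16.2]]
outer cloud [27.8 10.7] 10.3 min/max [[17.9, 7.2], [36.8, 16.2]]
outer ray [26.4 -9.2] 8.5 min/max [[18.1, -12.3], [34.7, -7.1]]
outer cloud [26.2 -9. ] 8.5 min/max [[17.8, -12.2], [34.7, -7.0]]
F 61.02725386619568 z [0.54905758 0.04983705 0.22357188]
n 425 x [-0.005  0.003  0.058] z [-0.009  0.057  0.096]
-0.02 29 [-0.0036  0.0043 -0.0058] [-0.0054  0.0016]
0 58 [-0.0023  0.0049  0.0101] [-0.0045  0.0066]
0.02 62 [-0.001   0.0051  0.0298] [-0.0042  0.0079]
0.04 81 [0.0007 0.0039 0.0523] [-0.0041  0.0259]
0.06 77 [0.0059 0.0035 0.0675] [-0.0036  0.0258]
0.075 50 [0.0238 0.0016 0.0807] [-0.0028  0.0265]
n 3073 x [0.006 0.025 0.057] z [-0.011  0.057  0.076]
-0.02 355 [ 0.0067  0.0012 -0.0066] [0.0062 0.0073]
0 426 [0.0071 0.0007 0.0091] [0.0065 0.0075]
0.02 311 [0.0074 0.0006 0.0295] [0.007  0.0079]
0.04 549 [ 0.0247 -0.0001  0.0548] [0.0075 0.0293]
0.06 136 [ 0.0081 -0.0002  0.0676] [0.0078 0.0086]
0.075 36 [ 0.0084 -0.0003  0.0771] [0.008  0.0088]
rel out,lat,z mm [26.1  0.3 58.4] F [-0.3  0.2 -1.2] 61.02729320526123
```

apply_moves(
  moves=[
    {"jaw": 0.4,"offset": [-0.4,1.5,0],"rot": [0,0,0]},
    {"jaw": 0.4,"offset": [0,0,7],"rot": [0,0,0]},
    {"jaw": 0.4,"offset": [0,0,9],"rot": [0,0,0]},
    {"jaw": 0.4,"offset": [0,0,9],"rot": [0,0,0]},
    {"jaw": 0.4,"offset": [0,0,9],"rot": [0,0,0]},
  ],
)

```text
time_s: 24.2
eef_pos: [0.5488, 0.0515, 0.1883]
eef_rot: [-0.0, -0.11, 0.994, 0.0]
wrist_force: [-0.2, -0.6, -2.3]
opening: 0.485
grasp_force: 61.0
```

```bash
python3 -c "
from h import *
rel()"
```

```text
rel out,lat,z mm [26.2  1.9 23.3] F [-0.2 -0.6 -2.3] 61.04087591171265
```

No contact and 20 mm of the point is through the ring. Continuing down.

apply_moves(
  moves=[
    {"jaw": 0.4,"offset": [0,0,10],"rot": [0,0,0]},
    {"jaw": 0.4,"offset": [0,0,10],"rot": [0,0,0]},
    {"jaw": 0.4,"offset": [0,0,10],"rot": [0,0,0]},
    {"jaw": 0.4,"offset": [0,0,10],"rot": [0,0,0]},
    {"jaw": 0.4,"offset": [0,0,10],"rot": [0,0,0]},
  ],
)

```text
time_s: 24.82
eef_pos: [0.549, 0.0514, 0.1386]
eef_rot: [0.0, -0.11, 0.994, 0.0]
wrist_force: [-0.7, 0.3, -1.8]
opening: 0.486
grasp_force: 61.0
```

apply_moves(
  moves=[
    {"jaw": 0.4,"offset": [0,0,9],"rot": [0,0,0]},
    {"jaw": 0.4,"offset": [0,0,8],"rot": [0,0,0]},
    {"jaw": 0.4,"offset": [0,0,6],"rot": [0,0,0]},
    {"jaw": 0.4,"offset": [0,0,4],"rot": [0,0,0]},
    {"jaw": 0.4,"offset": [0,0,0],"rot": [0,0,0]},
  ],
)

```text
time_s: 25.45
eef_pos: [0.5489, 0.0514, 0.1121]
eef_rot: [-0.0, -0.11, 0.994, 0.0]
wrist_force: [0.3, 0.6, -1.4]
opening: 0.485
grasp_force: 61.0
```

apply_moves(
  moves=[
    {"jaw": 0.4,"offset": [0,0,2],"rot": [0,0,0]},
    {"jaw": 0.4,"offset": [0,0,1],"rot": [0,0,0]},
    {"jaw": 0.4,"offset": [0,0,1],"rot": [0,0,0]},
    {"jaw": 0.4,"offset": [0,0,0.5],"rot": [0,0,0]},
    {"jaw": 0.4,"offset": [0,0,0],"rot": [0,0,0]},
  ],
)

```text
time_s: 26.08
eef_pos: [0.5499, 0.0514, 0.11]
eef_rot: [0.001, -0.11, 0.994, -0.0]
wrist_force: [-4.9, 0.1, 12.4]
opening: 0.486
grasp_force: 62.0
```

apply_moves(
  moves=[
    {"jaw": 0.4,"offset": [0,0,-1],"rot": [0,0,0]},
    {"jaw": 0.48,"offset": [0,0,0],"rot": [0,0,0]},
    {"jaw": 0.495,"offset": [0,0,0],"rot": [0,0,0]},
    {"jaw": 0.505,"offset": [0,0,0],"rot": [0,0,0]},
    {"jaw": 0.512,"offset": [0,0,0],"rot": [0,0,0]},
  ],
)

```text
time_s: 26.7
eef_pos: [0.55, 0.0514, 0.1098]
eef_rot: [0.001, -0.11, 0.994, -0.0]
wrist_force: [0.5, 0.0, 6.4]
opening: 0.512
grasp_force: 6.3
```

```bash
cat > chk.py <<'E'
from h import *
rel(); o=ctrl.get_obs()
for c in ('wrist','scene'):
    im,d=ctrl.camera(c); W=cloud(c,d,o); I=im.astype(int); P=W-hin; A=np.stack([P@N,P@L,P[...,2]],-1)*1000
    sel=((I[...,0]-I[...,2])>50)&(A[...,0]>5)&(A[...,0]<48)&(abs(A[...,1])<26)
    for a,b in ((-55,-48),(-48,-44),(-44,-40),(-40,-36),(-36,-32),(-32,-28),(-28,-20)):
        B=A[sel&(A[...,2]>a)&(A[...,2]<b)]
        if len(B)>3: print(c,a,len(B),np.percentile(B,[3,50,97],axis=0).round(1).tolist())
    g=((I.max(-1)-I.min(-1))<45)&(I.max(-1)>80)&(abs(A[...,0]-24)<15)&(abs(A[...,1]-2)<13)&(A[...,2]<-52)&(A[...,2]>-150); B=A[g]
    print('below eye',len(B),np.percentile(B,[3,50,97],axis=0).round(1).tolist() if len(B)>3 else '')
E
python3 chk.py
```

```text
rel out,lat,z mm [ 27.4   1.6 -55.2] F [0.5 0.  6.4] 6.288006082177162
wrist -32 885 [[24.4, -12.5, -30.5], [27.9, 4.3, -28.6], [32.1, 19.3, -28.0]]
wrist -28 367 [[23.8, -18.6, -28.0], [26.1, -1.6, -27.7], [36.7, 18.0, -26.3]]
below eye 0 
scene -55 9 [[24.0, -17.6, -53.7], [33.2, 2.8, -49.4], [38.4, 14.2, -48.2]]
scene -48 20 [[28.7, -8.3, -47.6], [34.9, 7.8, -46.1], [39.3, 14.7, -44.2]]
scene -44 11 [[30.9, -11.9, -44.0], [33.4, -1.8, -42.8], [39.5, 14.4, -40.3]]
scene -40 12 [[32.4, -11.0, -39.7], [33.2, 2.0, -37.3], [34.3, 18.5, -36.1]]
scene -36 21 [[30.6, -11.3, -35.6], [33.3, 5.9, -34.1], [36.1, 17.0, -32.1]]
scene -32 40 [[25.4, -12.8, -31.8], [29.8, 2.7, -29.9], [35.1, 16.7, -28.3]]
scene -28 6 [[25.0, -10.7, -27.9], [26.6, -2.2, -27.7], [31.7, 7.4, -26.9]]
below eye 205 [[18.5, -3.2, -135.6], [28.3, 6.1, -95.7], [32.1, 9.1, -59.9]]
```

The bar top is at 0.137 m (0.136 expected when resting) and the shank shows through the eye. Releasing, then retreating upward.

apply_moves(
  moves=[
    {"jaw": 0.52,"offset": [0,0,0],"rot": [0,0,0]},
    {"jaw": 0.54,"offset": [0,0,0],"rot": [0,0,0]},
    {"jaw": 0.6,"offset": [0,0,0],"rot": [0,0,0]},
    {"jaw": 0.75,"offset": [0,0,0],"rot": [0,0,0]},
    {"jaw": 0.8,"offset": [0,0,0],"rot": [0,0,0]},
  ],
)

```text
time_s: 27.42
eef_pos: [0.5489, 0.0514, 0.1087]
eef_rot: [-0.0, -0.11, 0.994, -0.0]
wrist_force: [0.3, -0.3, -0.2]
opening: 0.798
grasp_force: 0.0
```

apply_moves(
  moves=[
    {"jaw": 0.8,"offset": [0,0,-10],"rot": [0,0,0]},
    {"jaw": 0.8,"offset": [0,0,-30],"rot": [0,0,0]},
    {"jaw": 0.8,"offset": [0,0,-45],"rot": [0,0,0]},
    {"jaw": 0.8,"offset": [-20,0,-45],"rot": [0,0,0]},
    {"jaw": 0.8,"offset": [-20,0,0],"rot": [0,0,0]},
  ],
)

```text
time_s: 28.05
eef_pos: [0.5913, 0.06, 0.2451]
eef_rot: [0.005, -0.11, 0.994, -0.001]
wrist_force: [0.0, -1.2, -0.8]
opening: 0.804
grasp_force: 0.0
```

```bash
python3 chk.py; python3 - <<'E'
from h import *
for c in ('top',):
    im,d=ctrl.camera(c); W=cloud(c,d)
    for t in ['calculator','button_dish','button_jar']:
        for r in ctrl.outline_of(c,t)[:1]: print(t,round(r['score'],2),r['position'],np.nanmedian(W[r['region']],0).round(3))
im,d=ctrl.camera('scene'); W=cloud('scene',d); P=W-hin; A=np.stack([P@N,P@L,P[...,2]],-1); I=im.astype(int)
m=((I.max(-1)-I.min(-1))<35)&(abs(A[...,0])<.015)&(abs(A[...,1])<.034)&(A[...,2]<-.005)&(A[...,2]>-.08); B=A[m]; f=np.polyfit(B[:,2],B[:,0],1); print('hasp',m.sum(),np.degrees(np.arctan(-f[0])))
E
```

```text
rel out,lat,z mm [69.6  0.9 80.1] F [ 0.  -1.2 -0.8] 0.0
wrist -48 168 [[7.9, -8.9, -45.9], [13.7, 2.4, -44.5], [38.0, 13.0, -44.0]]
wrist -44 168 [[7.8, -9.6, -44.0], [13.6, 2.0, -43.6], [38.0, 12.2, -42.7]]
wrist -40 8 [[18.0, 12.2, -37.9], [18.1, 15.3, -37.5], [18.2, 19.0, -36.6]]
wrist -36 109 [[18.1, -13.2, -35.8], [19.0, -1.3, -33.0], [34.0, 22.1, -32.1]]
wrist -32 712 [[19.5, -13.4, -31.7], [24.8, 3.1, -29.3], [32.6, 19.0, -28.1]]
wrist -28 172 [[22.5, -12.7, -28.0], [26.0, 2.1, -27.6], [29.0, 18.9, -26.5]]
below eye 24 [[20.7, -2.1, -92.1], [21.1, 1.0, -82.8], [21.2, 8.0, -58.8]]
scene -55 7 [[28.1, -6.9, -50.1], [35.1, 5.7, -48.6], [38.3, 15.9, -48.1]]
scene -48 26 [[5.6, -8.4, -47.9], [34.5, 6.8, -46.3], [38.8, 15.7, -44.6]]
scene -44 12 [[5.7, -11.6, -43.7], [31.3, 0.4, -42.7], [36.8, 18.6, -40.5]]
scene -40 10 [[31.6, -7.9, -39.7], [33.0, 9.0, -37.9], [34.0, 19.4, -36.3]]
scene -36 35 [[21.0, -13.2, -35.7], [32.1, 4.8, -34.2], [35.3, 20.8, -32.2]]
scene -32 52 [[21.7, -13.1, -31.7], [28.3, 3.5, -29.6], [32.1, 19.4, -28.1]]
scene -28 9 [[23.7, -9.9, -28.0], [27.3, 3.3, -27.4], [31.1, 20.4, -27.0]]
below eye 213 [[21.4, -2.9, -136.5], [30.4, 6.7, -95.3], [33.8, 10.2, -57.8]]
calculator 0.66 [459.5, 255.6] [ 0.526 -0.297  0.023]
button_dish 0.58 [229.3, 247.7] [0.55  0.279 0.024]
button_jar 0.66 [393.3, 198.9] [ 0.656 -0.132  0.099]
hasp 471 -1.9138127654380155
```

```bash
python3 -c "
from bench import ctrl
print(ctrl.hand_in())"
```

```text
the job is handed in; nothing more can be done
None
```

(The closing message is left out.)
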